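# Wipe the tilting fixture clean and hold its plate at the mark

## Robot

A 6-joint arm with a two-finger parallel gripper is mounted at the origin on a cart in front of the work surface, level with it; the furniture and walls round the work are solid. World frame = base frame: x ahead of the robot, y to its left, z up, the work surface at z = 0. Lengths are in mm, angles in rad, forces in N, time in s.
With the tool pointing down it reaches from about 350 to 775 mm from the base axis. Payload 7.3 kg.
Tool frame: the origin (TCP) lies at the very end of the fingers, on their centre line; the grasp point (between the pads) lies 19 mm behind it; z points along the fingers, y is the line along which they close (so a half turn about z gives the same grasp; the last joint's range is limited). The gripper opens to 92 mm and grips with 3 to 60 N. Pads are 19 mm wide; open, the fingers measure 130 mm over their backs; the gripper's body (75 mm by 190 mm) begins 47 mm behind the grasp point.
Start: joints at [1.012, 0.342, 1.524, -0, 1.275, -0.146], TCP at [210.605, 480.927, 226.741] pointing down, gripper open.
Joint ranges: [-2.53, 2.53], [-0.77, 2.02], [0.04, 2.7], [-1, 4.14], [0.28, 2.66], [-3.11, 3.11]. Speed limits (rad/s): [2.57, 2.57, 3.14, 3.14, 3.14, 3.14].

## Interface

Orientations are given as [roll, pitch, yaw] about the fixed x, y, z axes, in that order (R = Rz(yaw) Ry(pitch) Rx(roll)).
In Python, from plant import bot gives the robot as it stands.
- The arm moves only by the tool apply_moves, never from a script. Its argument "motion" is text: rows parted by semicolons, each of 4 numbers parted by spaces: the shift along the tool's x, y, z in m, then the turn about the tool's z in degrees. A call has 1 to 8 rows; each row shifts and turns the commanded pose from where the row before left it, along the tool's axes as they then stand; what a row does not reach is not made up. A row lasts 1/8 s, in which the tool goes at most 62.5 mm and 10.7 degrees, less where a joint would pass 70% of its speed; a pose out of reach is approached as far as the arm can. A call with a gripper value outside its range is refused whole. "fingers" is the opening, from -1 (shut) to 1 (fully open), set as the call begins (left out, the last holds). The fingers move at their own pace and stop on an object; the grip force is fixed at half the most. Time passes only in rows, so rows that do not move let the fingers close. It gives the time, the measured TCP pose, the force, the opening and the grip force at its end, in the units of the state.
- bot.get_obs(): the state, without advancing time (a new reading comes with each control period).
- bot.capture(name): name is "side" or "top"; returns a dict with "img" (400x640x3 uint8, blue, green, red), "range_z" (400x640 float32, mm along the optical axis (not along the pixel's ray), 0 where there is no reading), "fx", "fy", "cx", "cy" (pixels), "D" ([k1, k2, p1, p2, k3] as OpenCV has them; the pictures are not rectified), "world_from_camera" (4x4, takes a point from camera to world coordinates). Camera axes: x right, y down, z forward; pixel columns grow to the right and rows downward; lengths in mm; the calibration is good to about 2 mm. A picture is of the moment at which its call begins.
- bot.close_job(): hands the job in; it is judged then, once.
Trained networks look in a picture, given as the dict that the camera call returned (one of the last four; its "shot" number tells which), for a name from the list of things; names that differ only in an ending like _2 or _b are one class to them, and where a whole thing is asked for, a point or a joint stands for the part that bears it (a point fixed in the world has none). Each returns a list of dicts, best first, with "p" (0 to 1); they miss things now and then, are a little off and sometimes report something else, mostly with a low value. They report only what shows in the picture. A call takes as long as a camera call. They do not tell look-alikes from the thing itself.
- bot.cut_out(picture, thing): "pixels" (400x640 bool, what is visible of it) and "point" ([column, row] in pixels, amid what is visible of it).
The state is a dict: "time": time; "joint_positions": joint angles; "dq": joint speeds; "tau": joint torques, N m; "tool_pos": TCP position; "tcp_rot": TCP orientation; "contact_force": force on the tool from outside, world axes, zero at the start; "moment": the same for the moment, N m; "grip_width": finger opening in mm; "finger_force": force on a finger pad.
Only numpy, scipy, OpenCV 4.12 (cv2) and the standard library are available. Lean on these libraries where they do the work, as an engineer would, in place of code of your own. Each camera call takes 0.05 s, during which the arm holds its last target. There are 200 camera calls.

## Task

Hold the wooden scraper block and wipe the three curled metal chips off the shut plate of the tilting fixture into the steel chip trough beside it, without touching the chips with the gripper; then stand the block upright on the bench, clear of the fixture, and let go of it. Then take the black bar at the front of the plate, swing the plate up until its yellow edge lines up with the red mark on the white quadrant, and finish while holding it there with the gripper (it falls shut if let go). Do not shift the red mark, and leave the tin, the tappet and the yellow screwdriver where they are.

Things in the scene. Friction and masses are not known exactly. Their poses are not given: they have to be found in the camera images.
- fixture: Green tilting fixture, fixed. Origin on the bench (z = 0) under its plate; x runs from the bar towards the hinge, y along the hinge line towards the trough, z up. In this frame (mm) the shut plate's flat rimless top is at z = 60, x -55 to 55, y -90 to 65; the hinge line is at x = 55, z = 57; the white quadrant and its post stand at y = -97 to -102, x -40 to 50, up to z = 150.
- trough (a point): Centre of the floor of the open steel chip trough, part of the fixture: inside 134 mm along the fixture's x, 87 mm along its y (fixture y 65 to 152 mm), floor 4 mm and walls 52 mm above the bench, lower than the plate, whose edge is its inner side. Axes as the fixture's.
- bar (a point): Centre of the black round bar, 12 mm across, along the fixture's y, held by two arms 50 mm either side of this point; 152 mm from the hinge line, 57 mm above the bench when shut, middle at fixture y = 0. A 36 mm gap lies between bar and plate edge, and only the bench under the bar. Its axes turn with the plate: x along the plate towards the hinge.
- plate (a joint): Swing of the pale aluminium plate (about 0.45 kg with bar, 6 mm thick, yellow edge next to the quadrant), rad: 0 shut and level, grows as the bar goes up, stop at 1.4. Almost no friction: falls shut when let go. At value a the bar's centre is at fixture x = 55 - 152 cos(a), z = 57 + 152 sin(a) mm.
- mark (a joint): Setting of the red mark on the quadrant, rad, on the same scale and about the same line as plate: the plate is at the mark when both values are equal. The mark is clamped (about 20 N would shift it), and set between about 0.5 and 1.15.
- mark_tip (a point): Middle of the red mark, 87 mm from the hinge line, beside the plate at fixture y = -99 mm; its x axis points along the marked direction towards the hinge line.
- block: Scraper block, 96 x 34 x 60 mm, about 0.15 kg, standing loose on the bench. Origin: centre of its underside; x along its length, z up. Its black rubber foot is 96 x 34 x 14 mm; on it stands a wooden grip 80 mm long, 24 mm thick (along y), from 14 to 60 mm above the underside.
- chip0: Curled steel chip, 20 mm across, 10 mm high, 12 g, loose on the shut plate at the start; origin: centre of its underside.
- chip1: Curled brass-coloured chip, like chip0.
- chip2: Curled steel chip, like chip0.
- tin0: Bystander: small green and white tin, 70 mm across, 42 mm high, loose; origin: centre of its underside.
- tappet: Bystander: grey metal tappet cup, 34 mm across, 26 mm high, loose; origin: centre of its underside.
- screwdriver1: Bystander: yellow-handled screwdriver, 166 mm long along its y, lying loose; origin: centre of its underside.
There are look-alikes about, which are no part of the job. What is shaped like the block but turquoise is not meant.

How it is judged:
By the outcome, as a careful person would: the job done as asked, in the order asked, and still so for the second after the job is handed in, while the arm keeps its last pose, push and grip.
It also fails if it takes over 51 s, if anything falls off the work surface, if the arm or the gripper's body presses on something with over 40 N, if the wrist force passes 120 N, or if a joint passes its speed limit or range.

## Working session

There is one attempt and no reset: what is moved stays moved. The work goes in short steps, Python scripts to look and compute and a tool call to move; the robot and the scene stay as the last step left them, time stands still between calls to the robot, and variables do not carry over. Pictures are saved under pics/ and viewed, at most 10 in all, crops included, and the job is handed in when it is done.

Besides the shell and the picture viewer there is one more tool, called after "Request:" as a command line: name --argument value ..., lists and objects as JSON in quotes. apply_moves: Moves the arm, as the interface text tells. Its arguments: {"type":"object","properties":{"motion":{"type":"string"},"fingers":{"type":"number"}},"required":["motion"]}

```bash
mkdir -p pics
cat > h.py <<'E'
import numpy as np, cv2
from plant import bot
def pts(c):
    h,w=c["range_z"].shape
    u,v=np.meshgrid(np.arange(w),np.arange(h))
    K=np.array([[c["fx"],0,c["cx"]],[0,c["fy"],c["cy"]],[0,0,1.]])
    n=cv2.undistortPoints(np.stack([u,v],-1).reshape(-1,1,2).astype(float),K,np.array(c["D"],float)).reshape(h,w,2)
    z=c["range_z"][...,None].astype(float)
    p=np.concatenate([n*z,z],-1); T=np.array(c["world_from_camera"])
    W=p@T[:3,:3].T+T[:3,3]; W[c["range_z"]==0]=np.nan
    return W
E
python3 - <<'E'
from h import *
o=bot.get_obs(); print(o)
for n in("top","side"):
    c=bot.capture(n); cv2.imwrite(f"pics/{n}0.png",c["img"]); W=pts(c)
    print(n,np.array(c["world_from_camera"]).round(2).tolist())
    for t in["fixture","bar","mark","mark_tip","block","chip0","chip1","chip2","tin0","tappet","screwdriver1"]:
        for d in bot.cut_out(c,t)[:3]:
            m=d["pixels"]; P=W[m]; print(t,round(d["p"],2),np.round(d["point"]),m.sum(),np.nanmedian(P,0).round(0),np.nanpercentile(P[:,2],95).round(0))
E
```

```text
{'time': 0.0, 'joint_positions': array([ 1.01198159e+00,  3.42741808e-01,  1.52503575e+00,  1.16397828e-06,
        1.27539229e+00, -1.45985707e-01]), 'dq': array([-0.00094279,  0.00154879,  0.00087359, -0.0009869 , -0.00073684,
        0.00127724]), 'tau': array([-1.50230029e-03, -4.31237984e+01, -2.44220102e+01,  7.17254123e-02,
        5.59319579e-02, -8.06133494e-05]), 'tool_pos': array([210.38163533, 480.5515609 , 226.02852175]), 'tcp_rot': array([-3.14003240e+00, -2.30531577e-04,  2.72876310e+00]), 'contact_force': array([-0.65056891, -1.26258932,  0.47985085]), 'moment': array([-0.01290347, -0.00083661, -0.02194078]), 'finger_force': 0.0, 'grip_width': 91.675328938627}
top [[0.01, -0.98, 0.17, 332.35], [-1.0, -0.01, -0.03, 297.61], [0.03, -0.17, -0.98, 1343.77], [0.0, 0.0, 0.0, 1.0]]
fixture 0.61 [297. 182.] 4680 [611. 313.  57.] 66.0
bar 0.8 [314. 185.] 2390 [605. 270.  61.] 65.0
mark 0.39 [348. 183.] 21 [591. 183. 141.] 148.0
mark_tip 0.37 [316. 184.] 2272 [606. 267.  61.] 65.0
mark_tip 0.36 [348. 181.] 22 [592. 184. 141.] 148.0
block 0.81 [279. 258.] 402 [396. 364.  59.] 65
[... 224 characters left out ...]
 [402. 575.  43.] 47.0
tappet 0.59 [228. 228.] 110 [483. 507.  27.] 32.0
screwdriver1 0.63 [403. 264.] 318 [389.  11.  22.] 29.0
side [[-0.9, -0.15, 0.41, 130.5], [-0.44, 0.31, -0.85, 1144.44], [-0.0, -0.94, -0.34, 419.82], [0.0, 0.0, 0.0, 1.0]]
fixture 0.97 [293. 214.] 4745 [597. 334.  48.] 117.0
bar 0.64 [300. 205.] 1406 [593. 281.  61.] 63.0
mark 0.46 [322. 164.] 42 [592. 185. 135.] 143.0
mark_tip 0.52 [320. 165.] 61 [594. 185. 133.] 143.0
block 0.93 [378. 220.] 707 [410. 252.  42.] 61.0
block 0.62 [366. 244.] 1370 [397. 376.  31.] 61.0
tin0 0.73 [320. 299.] 1573 [397. 594.  39.] 44.0
tappet 0.78 [296. 276.] 342 [482. 516.  21.] 28.0
screwdriver1 0.65 [412. 202.] 177 [389.  46.  19.] 28.0
```

```bash
ls pics
```

```text
side0.png
top0.png
```

Run:
```python
import cv2
a=cv2.imread("pics/top0.png")[130:300,180:430]; cv2.imwrite("pics/t1.png",cv2.resize(a,(800,544),interpolation=cv2.INTER_CUBIC))
a=cv2.imread("pics/side0.png")[130:310,220:460]; cv2.imwrite("pics/s1.png",cv2.resize(a,(800,600),interpolation=cv2.INTER_CUBIC))
```

```text
(no output)
```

View pics/t1.png

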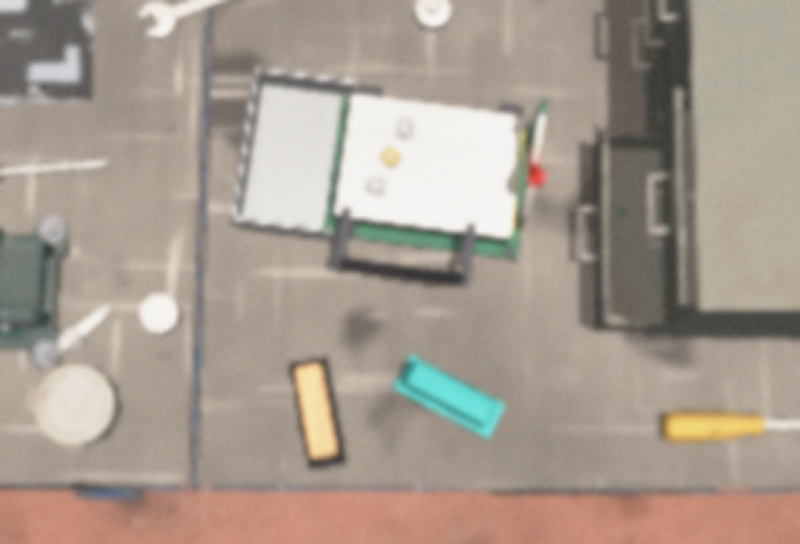

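View pics/s1.png

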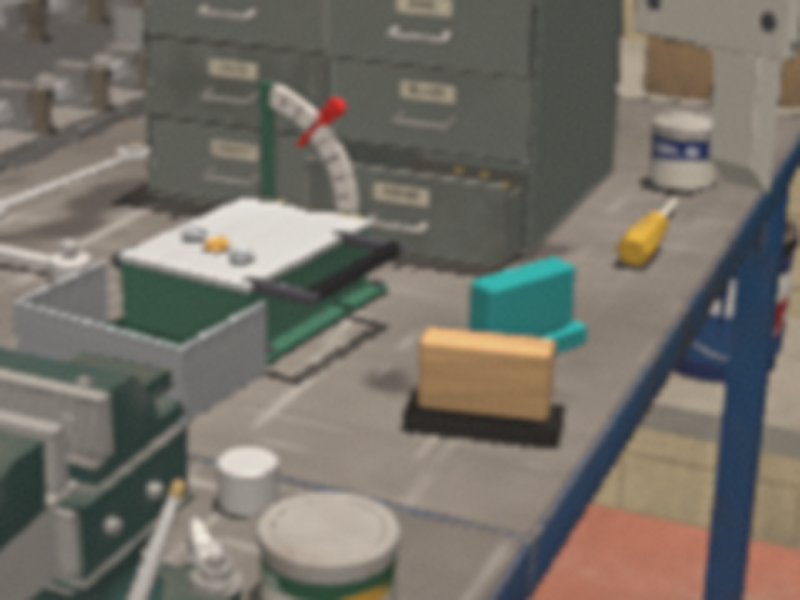

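```bash
cat > m.py <<'E'
from h import *
def plate(c,W):
    hsv=cv2.cvtColor(c["img"],cv2.COLOR_BGR2HSV)
    m=(hsv[...,2]>185)&(hsv[...,1]<40)&(abs(W[...,2]-60)<8)&(abs(W[...,0]-610)<130)&(abs(W[...,1]-270)<150)
    m=cv2.morphologyEx(m.astype(np.uint8),cv2.MORPH_OPEN,np.ones((3,3)))
    n,l,s,_=cv2.connectedComponentsWithStats(m); m=l==1+np.argmax(s[1:,4])
    return m
if __name__=="__main__":
    for n in("top","side"):
        c=bot.capture(n); W=pts(c); m=plate(c,W); P=W[m]
        r=cv2.minAreaRect(P[:,:2].astype(np.float32)); print(n,"plate",r,cv2.boxPoints(r).round(0).tolist(),np.median(P[:,2]))
        hsv=cv2.cvtColor(c["img"],cv2.COLOR_BGR2HSV)
        H,S,V=hsv[...,0].astype(int),hsv[...,1],hsv[...,2]
        red=((H<6)|(H>174))&(S>150)&(V>90)&(W[...,2]>70)&(abs(W[...,0]-610)<100)
        print("red",red.sum(),W[red].round(0).tolist()[:40])
        y=(H>12)&(H<30)&(S>90)&(V>120)&(abs(W[...,2]-65)<10)&(abs(W[...,0]-610)<80)
        print("yellow",y.sum(),np.median(W[y],0).round(0))
        w=(H>8)&(H<25)&(S>50)&(V>120)&(W[...,2]>54)&(abs(W[...,0]-400)<70)&(abs(W[...,1]-365)<60)
        r=cv2.minAreaRect(W[w][:,:2].astype(np.float32)); print("block",w.sum(),r,W[w].mean(0).round(1))
        # chips: non white pixels inside the plate hull
        hull=cv2.convexHull(np.argwhere(m)[:,::-1].astype(np.int32)); hm=np.zeros(m.shape,np.uint8); cv2.fillConvexPoly(hm,hull,1)
        hm=cv2.erode(hm,np.ones((5,5))); k=(hm>0)&((W[...,2]>np.median(P[:,2])+4)|(V<190)|(S>60))
        N,l,s,ce=cv2.connectedComponentsWithStats(k.astype(np.uint8))
        for i in range(1,N):
            if s[i,4]>6: print("chip",s[i,4],ce[i].round(0),np.nanmedian(W[l==i],0).round(1))
        b=bot.cut_out(c,"bar")
        dark=(V<75)&(abs(W[...,2]-60)<9)&(W[...,0]<570)&(W[...,0]>480)&(abs(W[...,1]-270)<90)
        if dark.sum()>10:
            r=cv2.minAreaRect(W[dark][:,:2].astype(np.float32)); print("bar",dark.sum(),r)
E
python3 m.py
```

```text
top plate ((615.5596923828125, 269.0480041503906), (154.31446838378906, 112.50485229492188), 83.24441528320312) [[551.0, 199.0], [662.0, 186.0], [680.0, 339.0], [569.0, 352.0]] 60.528219723808434
red 12 [[594.0, 186.0, 139.0], [593.0, 184.0, 144.0], [594.0, 181.0, 140.0], [590.0, 187.0, 146.0], [590.0, 184.0, 146.0], [590.0, 181.0, 144.0], [588.0, 186.0, 142.0], [587.0, 184.0, 144.0], [588.0, 181.0, 142.0], [584.0, 187.0, 146.0], [586.0, 183.0, 139.0], [585.0, 181.0, 144.0]]
yellow 0 [nan nan nan]
block 251 ((398.0840148925781, 366.037841796875), (79.92656707763672, 24.02240753173828), 11.754948616027832) [397.6 365.9  60.3]
chip 26 [306. 169.] [646.5 292.5  68.6]
chip 26 [302. 179.] [619.  303.5  68.8]
chip 24 [297. 188.] [593.5 315.8  67.4]
bar 87 ((518.2874145507812, 294.0218505859375), (101.18215942382812, 8.507070541381836), 85.07047271728516)
side plate ((616.7015380859375, 268.4179992675781), (154.8958740234375, 110.68772888183594), 83.6761474609375) [[553.0, 198.0], [663.0, 185.0], [680.0, 339.0], [570.0, 351.0]] 61.15379780519504
red 38 [[589.0, 184.0, 147.0], [590.0, 186.0,
[... 411 characters left out ...]
.0, 137.0], [585.0, 185.0, 137.0], [583.0, 184.0, 137.0], [600.0, 182.0, 132.0], [596.0, 186.0, 134.0], [594.0, 185.0, 134.0], [592.0, 182.0, 133.0], [588.0, 185.0, 134.0], [586.0, 183.0, 134.0], [600.0, 183.0, 130.0], [595.0, 188.0, 132.0], [593.0, 186.0, 132.0], [592.0, 183.0, 131.0], [598.0, 187.0, 129.0], [597.0, 183.0, 128.0], [593.0, 185.0, 129.0], [612.0, 187.0, 114.0], [617.0, 182.0, 109.0], [613.0, 184.0, 110.0]]
yellow 21 [619. 308.  68.]
block 277 ((399.9363708496094, 367.1851806640625), (77.36647033691406, 25.004945755004883), 12.457757949829102) [398.8 370.1  59.2]
chip 114 [286. 204.] [617.7 307.2  66.4]
bar 227 ((540.3118896484375, 293.8835754394531), (117.44744110107422, 51.47651672363281), 83.35678100585938)
  return _methods._mean(a, axis=axis, dtype=dtype,
  ret = um.true_divide(
```

The wooden block is at top pixel (279,258), and the turquoise look-alike is at (321,255). I choose the wooden one: both crops show an orange grip on a black foot. The three chips are on the plate near (306,169), (302,179) and (297,188), and the red mark is at (348,182).

```bash
cat > p.py <<'E'
from h import *
O=np.array([617.5,281.2]); A=-6.5
def F(x,y):
    a=np.radians(A); return O+x*np.array([np.cos(a),np.sin(a)])+y*np.array([-np.sin(a),np.cos(a)])
def plan(start,wps):
    """start,wps: x y z yaw(deg) (mm); wps end with row count. Tool down."""
    p=np.array(start,float); rows=[]
    for *g,n in wps:
        g=np.array(g,float)
        for i in range(n):
            d=(g-p)/(n-i); a=np.radians(p[3]); ex=np.array([np.cos(a),np.sin(a)]); ey=np.array([np.sin(a),-np.cos(a)])
            r=np.round([d[:2]@ex/1e3,d[:2]@ey/1e3,-d[2]/1e3],3); t=round(-d[3],1); rows.append((*r,t))
            p[:2]+=1e3*(r[0]*ex+r[1]*ey); p[2]-=1e3*r[2]; p[3]-=t
    for i in range(0,len(rows),8): print("; ".join("%g %g %g %g"%r for r in rows[i:i+8]))
    print("end",p.round(1))
def cur():
    o=bot.get_obs(); return [*o["tool_pos"],np.degrees(o["tcp_rot"][2])%360]
E
python3 - <<'E'
from p import *
plan([210.6,480.9,226.7,156.35],[(398.5,366.3,130,192,7),(398.5,366.3,36,192,4)])
E
```

```text
-0.031 -0.004 0.014 -5.1; -0.031 -0.007 0.014 -5.1; -0.03 -0.01 0.014 -5.1; -0.029 -0.012 0.014 -5.1; -0.028 -0.015 0.014 -5.1; -0.026 -0.017 0.013 -5.1; -0.024 -0.02 0.014 -5.1; -0 0 0.023 0
-0 0 0.024 0; -0 0 0.023 0; -0 0 0.024 0
end [398.2 365.9  35.7 192. ]
```

Request:
apply_moves --motion "-0.031 -0.004 0.014 -5.1; -0.031 -0.007 0.014 -5.1; -0.03 -0.01 0.014 -5.1; -0.029 -0.012 0.014 -5.1; -0.028 -0.015 0.014 -5.1; -0.026 -0.017 0.013 -5.1; -0.024 -0.02 0.014 -5.1; 0 0 0 0" --fingers 0.25

```text
time: 2.4
tool_pos: [399.2, 364.5, 128.6]
tcp_rot: [-3.141, -0.002, -2.934]
contact_force: [-0.8, -0.5, 0.4]
grip_width: 57.2
finger_force: 0.0
```

Run:
```python
from p import *
print(np.round(cur(),1))
c=bot.capture("side"); i=c["img"][170:290,300:460]; cv2.imwrite("pics/s2.png",cv2.resize(i,(800,600)))
```

```text
[399.2 364.5 128.6 191.9]
```

View pics/s2.png

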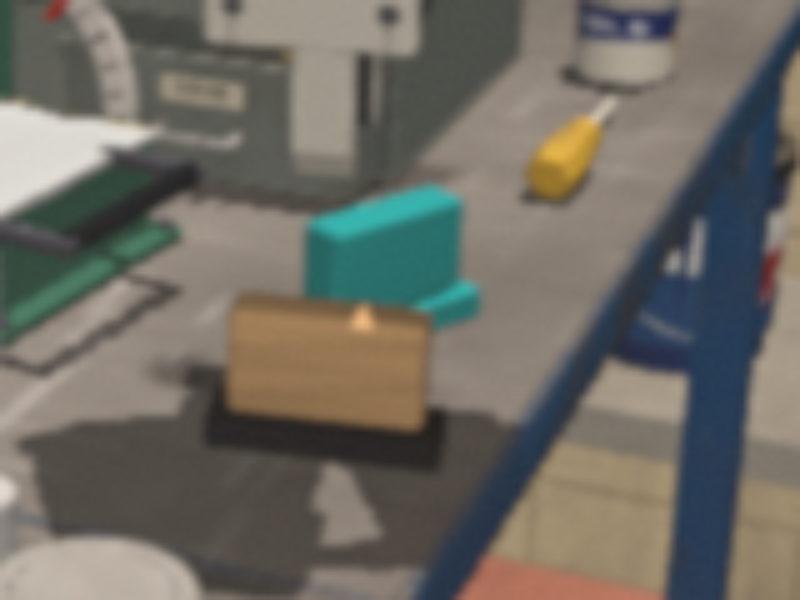

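The crop shows the wooden block on its black foot at about (365,248) in the full picture, with the open gripper over it. The turquoise block stands well behind it.

Request:
apply_moves --motion "0 0.001 0.023 0; 0 0 0.024 0; 0 0 0.023 0; 0 0 0.022 0; 0 0 0 0"

```text
time: 3.08
tool_pos: [396.5, 367.0, 37.0]
tcp_rot: [-3.141, -0.003, -2.931]
contact_force: [-0.5, 1.0, 0.1]
grip_width: 57.5
finger_force: 0.0
```

Request:
apply_moves --motion "0 0 0 0; 0 0 0 0; 0 0 0 0; 0 0 0 0; 0 0 0 0; 0 0 0 0" --fingers -1

```text
time: 3.82
tool_pos: [398.2, 366.9, 38.1]
tcp_rot: [3.141, 0.0, -2.931]
contact_force: [-0.9, -0.6, 5.5]
grip_width: 23.7
finger_force: 30.0
```

Run:
```python
from p import *
print(F(0,-24),F(0,72))
a=F(0,-24)
plan([398.2,366.5,37.7,192],[(398.2,366.5,147.7,192,4),(*a,147.7,173.5,8),(*a,103.7,173.5,4)])
```

```text
[614.78312287 257.35427546] [625.65063139 352.73717361]
0 0 -0.027 -0; 0 0 -0.028 -0; 0 0 -0.027 -0; 0 0 -0.028 -0; -0.024 -0.019 -0 2.3; -0.024 -0.018 -0 2.3; -0.025 -0.017 -0 2.3; -0.026 -0.016 -0 2.3
-0.026 -0.015 -0 2.3; -0.027 -0.014 -0 2.3; -0.028 -0.013 -0 2.3; -0.028 -0.011 -0 2.4; 0 -0 0.011 -0; 0 -0 0.011 -0; 0 -0 0.011 -0; 0 -0 0.011 -0
end [615.2 257.6 103.7 173.5]
```

Request:
apply_moves --motion "0 0 -0.027 0; 0 0 -0.028 0; 0 0 -0.027 0; 0 0 -0.028 0; -0.024 -0.019 0 2.3; -0.024 -0.018 0 2.3; -0.025 -0.017 0 2.3; -0.026 -0.016 0 2.3"

```text
time: 4.82
tool_pos: [507.0, 311.9, 147.1]
tcp_rot: [-3.141, -0.001, -3.093]
contact_force: [-1.0, -0.1, -0.8]
grip_width: 24.1
finger_force: 30.0
```

Request:
apply_moves --motion "-0.026 -0.015 0 2.3; -0.027 -0.014 0 2.3; -0.028 -0.013 0 2.3; -0.028 -0.011 0 2.4; 0 0 0.011 0; 0 0 0.011 0; 0 0 0.011 0; 0 0 0 0"

```text
time: 5.82
tool_pos: [613.8, 258.5, 113.3]
tcp_rot: [-3.141, -0.003, 3.03]
contact_force: [0.1, -0.2, -1.1]
grip_width: 24.0
finger_force: 30.0
```

Run:
```python
from p import *
print(np.round(cur(),1))
c=bot.capture("side"); i=c["img"][110:260,230:430]; cv2.imwrite("pics/s3.png",cv2.resize(i,(800,600)))
```

```text
[613.8 258.5 113.3 173.6]
```

View pics/s3.png

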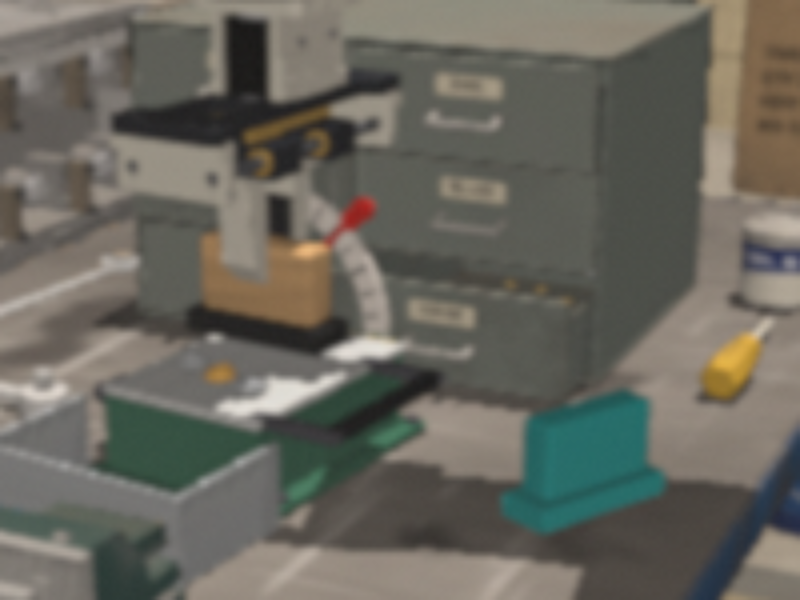

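The block hangs above the plate, behind the chips (about pixels (283-300,198-206)), and clear of the quadrant. I'll lower it and check the force.

Request:
apply_moves --motion "0 0 0.007 0; 0 0 0.006 0; 0 0 0.002 0; 0 0 0.001 0; 0 0 0.001 0; 0 0 0 0; 0 0 0 0"

```text
time: 6.75
tool_pos: [615.2, 258.2, 98.1]
tcp_rot: [3.141, 0.001, 3.029]
contact_force: [-0.2, -0.9, 1.8]
grip_width: 23.6
finger_force: 30.0
```

Request:
apply_moves --motion "0 0.008 0 0; 0 0.012 0 0; 0 0.013 0 0; 0 0.013 0 0; 0 0.013 0 0; 0 0.013 0 0; 0 0.012 0 0; 0 0.012 0 0"

```text
time: 7.75
tool_pos: [625.9, 354.3, 98.3]
tcp_rot: [-3.141, 0.0, 3.029]
contact_force: [-1.0, -2.5, 4.1]
grip_width: 23.8
finger_force: 30.0
```

Request:
apply_moves --motion "0 0.004 0 0; 0 0 0 0; 0 0 0 0"

```text
time: 8.12
tool_pos: [626.3, 358.8, 98.0]
tcp_rot: [3.14, 0.001, 3.029]
contact_force: [-0.6, 2.6, 4.1]
grip_width: 23.5
finger_force: 30.0
```

Run:
```python
from p import *
c=bot.capture("side"); i=c["img"][130:280,210:410]; cv2.imwrite("pics/s4.png",cv2.resize(i,(800,600)))
```

```text
(no output)
```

View pics/s4.png

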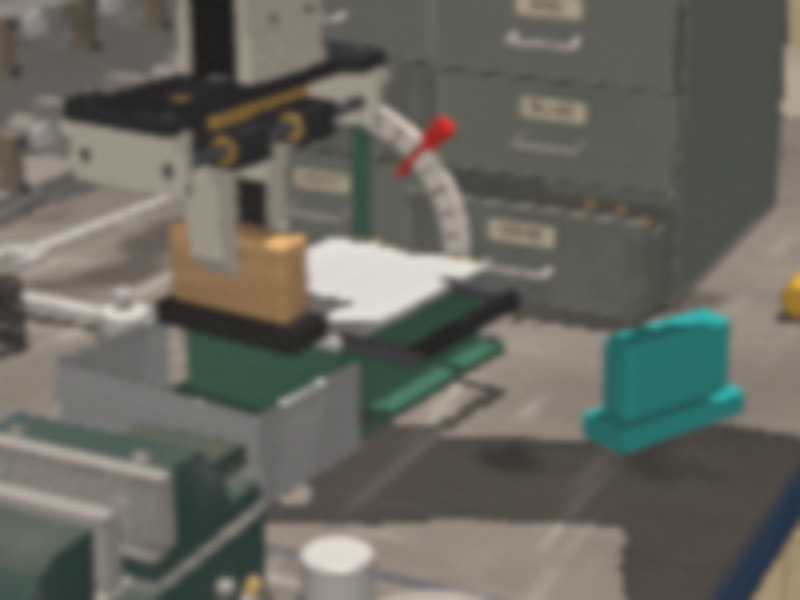

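The plate looks clear of chips; the block hangs over the trough edge at about (272,208). I'll carry it back to its free spot, then check the trough from above.

Run:
```python
from p import *
plan([626.6,357.6,97.7,173.5],[(626.6,357.6,142.7,173.5,2),(410,378,142.7,173.5,6),(410,378,42.7,173.5,4),(410,378,38.2,173.5,2)])
```

```text
0 0 -0.022 -0; 0 0 -0.023 -0; 0.036 -0.001 -0 -0; 0.036 -0.001 -0 -0; 0.036 -0.001 -0 -0; 0.037 -0 -0 -0; 0.036 -0.001 -0 -0; 0.037 -0 -0 -0
-0 -0 0.025 -0; -0 -0 0.025 -0; -0 -0 0.025 -0; -0 -0 0.025 -0; -0 -0 0.002 -0; -0 -0 0.002 -0
end [409.5 378.3  38.7 173.5]
```

Request:
apply_moves --motion "0 0 -0.022 0; 0 0 -0.023 0; 0.036 -0.001 0 0; 0.036 -0.001 0 0; 0.036 -0.001 0 0; 0.037 0 0 0; 0.036 -0.001 0 0; 0.037 0 0 0"

```text
time: 9.18
tool_pos: [407.5, 377.7, 141.7]
tcp_rot: [-3.14, -0.002, 3.029]
contact_force: [-0.3, 0.7, -1.1]
grip_width: 23.9
finger_force: 30.0
```

Request:
apply_moves --motion "0 0 0.025 0; 0 0 0.025 0; 0 0 0.025 0; 0 0 0.023 0; 0 0 0.002 0; 0 0 0.002 0; 0 0 0.002 0; 0 0 0 0"

```text
time: 10.18
tool_pos: [409.5, 378.2, 39.3]
tcp_rot: [3.141, 0.001, 3.029]
contact_force: [0.2, -0.5, -1.0]
grip_width: 23.8
finger_force: 30.0
```

Run:
```python
from p import *
print(np.round(cur(),1),bot.get_obs()["contact_force"])
c=bot.capture("top"); i=c["img"][130:250,230:390]; cv2.imwrite("pics/t5.png",cv2.resize(i,(800,600),interpolation=cv2.INTER_CUBIC))
```

```text
[409.5 378.2  39.3 173.5] [ 0.22672274 -0.53677779 -0.95698499]
```

View pics/t5.png

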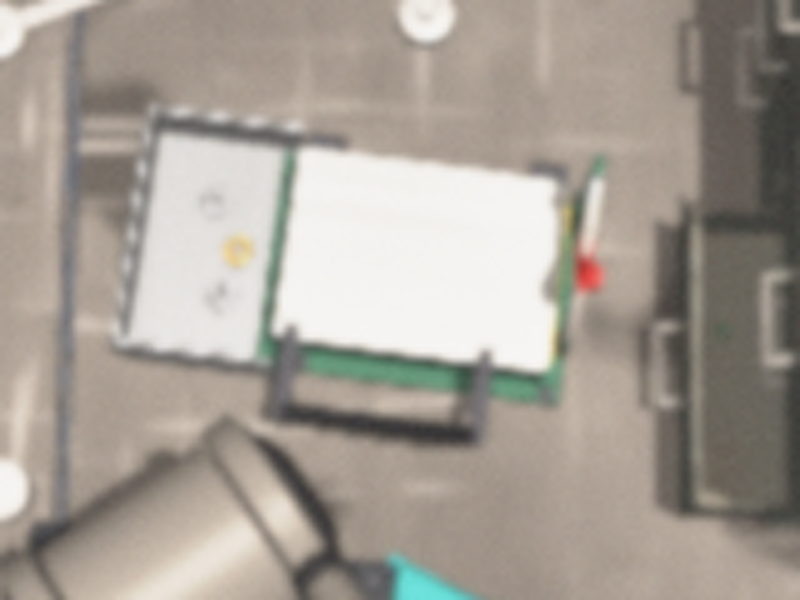

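All three chips lie in the trough, at crop pixels (212,202), (238,250) and (220,296). Next I set the block down and let go.

Request:
apply_moves --motion "0 0 0.001 0; 0 0 0.001 0; 0 0 0 0; 0 0 0 0"

```text
time: 10.72
tool_pos: [409.4, 378.2, 38.1]
tcp_rot: [3.141, 0.001, 3.029]
contact_force: [-2.2, -1.8, 9.0]
grip_width: 24.0
finger_force: 30.0
```

Request:
apply_moves --motion "0 0 0 0; 0 0 0 0; 0 0 0 0; 0 0 0 0" --fingers 0.1

```text
time: 11.22
tool_pos: [409.2, 378.0, 36.6]
tcp_rot: [-3.142, -0.0, 3.029]
contact_force: [-0.5, -0.9, 0.0]
grip_width: 50.0
finger_force: 0.0
```

Run:
```python
from p import *
b=F(-97,0);print(b)
# mark angle from red pixels
for n in("side",):
    c=bot.capture(n); W=pts(c); hsv=cv2.cvtColor(c["img"],cv2.COLOR_BGR2HSV); H,S,V=[hsv[...,i].astype(int) for i in range(3)]
    red=((H<6)|(H>174))&(S>150)&(V>90)&(W[...,2]>70)&(abs(W[...,0]-610)<100)
    a=np.radians(A); d=W[red][:,:2]-O; fx=d@[np.cos(a),np.sin(a)]; fy=d@[-np.sin(a),np.cos(a)]; z=W[red][:,2]
    q=np.c_[55-fx,z-57]; r=np.hypot(*q.T); t=np.arctan2(q[:,1],q[:,0])
    o=np.argsort(r); print(np.c_[r,t,fy][o].round(2)[::2].tolist())
s=[409.5,378.3,36.7,173.5]
plan(s,[(409.5,378.3,136.7,173.5,4),(*b,136.7,83.5,10),(*b,90,83.5,2)])
```

```text
[521.12353    292.18071174]
[[70.11, 0.86, -96.21], [72.06, 0.87, -99.62], [95.88, 0.83, -99.07], [97.48, 0.85, -99.54], [99.28, 0.88, -96.38], [100.44, 0.82, -101.96], [103.0, 0.88, -97.04], [103.89, 0.84, -96.12], [105.41, 0.88, -99.72], [107.25, 0.85, -93.89], [108.17, 0.8, -100.03], [108.79, 0.83, -98.4], [110.52, 0.87, -98.17], [111.12, 0.81, -98.33], [112.36, 0.9, -104.86], [113.0, 0.8, -98.96], [113.88, 0.87, -99.34], [115.08, 0.84, -97.92], [115.31, 0.86, -100.51]]
0 0 -0.025 -0; 0 0 -0.025 -0; 0 0 -0.025 -0; 0 0 -0.025 -0; -0.012 -0.007 -0 9; -0.013 -0.005 -0 9; -0.014 -0.003 -0 9; -0.014 -0.001 -0 9
-0.014 0.001 -0 9; -0.014 0.003 -0 9; -0.013 0.005 -0 9; -0.012 0.008 -0 9; -0.011 0.009 -0 9; -0.009 0.011 -0 9; 0 -0 0.023 -0; 0 -0 0.024 -0
end [521.3 292.   89.7  83.5]
```

Request:
apply_moves --motion "0 0 -0.025 0; 0 0 -0.025 0; 0 0 -0.025 0; 0 0 -0.025 0; -0.012 -0.007 0 9; -0.013 -0.005 0 9; -0.014 -0.003 0 9; -0.014 -0.001 0 9"

```text
time: 12.28
tool_pos: [454.5, 344.1, 136.6]
tcp_rot: [-3.141, -0.0, 2.396]
contact_force: [-0.4, 0.1, 0.6]
grip_width: 50.7
finger_force: 0.0
```

Request:
apply_moves --motion "-0.014 0.001 0 9; -0.014 0.003 0 9; -0.013 0.005 0 9; -0.012 0.008 0 9; -0.011 0.009 0 9; -0.009 0.011 0 9; 0 0 0.023 0; 0 0 0 0" --fingers -0.35

```text
time: 13.28
tool_pos: [520.1, 291.2, 112.1]
tcp_rot: [-3.138, 0.002, 1.458]
contact_force: [0.3, -1.2, -0.2]
grip_width: 29.6
finger_force: 0.0
```

Run:
```python
from p import *
print(np.round(cur(),1))
c=bot.capture("side"); i=c["img"][130:280,240:440]; cv2.imwrite("pics/s6.png",cv2.resize(i,(800,600)))
```

```text
[520.1 291.2 112.1  83.5]
```

View pics/s6.png

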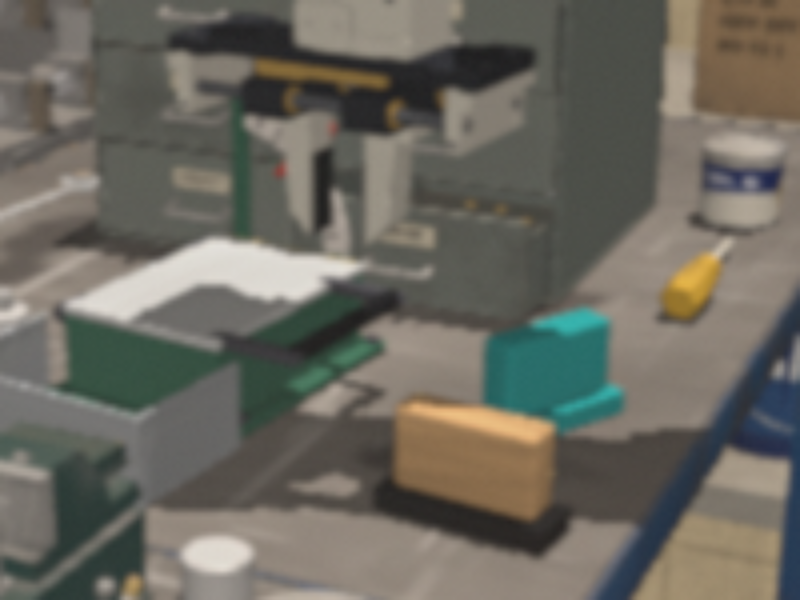

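The block stands upright at about (356,245), clear of everything, and the narrowed fingers are above the bar. I'll descend slowly, watching the force.

Request:
apply_moves --motion "0 0 0.02 0; 0 0 0.02 0; 0 0 0.008 0; 0 0 0.005 0; 0 0 0.005 0; 0 0 0.004 0; 0 0 0 0"

```text
time: 14.2
tool_pos: [521.1, 291.8, 51.6]
tcp_rot: [-3.141, 0.0, 1.458]
contact_force: [0.0, -0.2, 0.9]
grip_width: 29.6
finger_force: 0.0
```

Request:
apply_moves --motion "0 0 0.004 0; 0 0 0.004 0; 0 0 0.004 0; 0 0 0 0"

```text
time: 14.7
tool_pos: [520.9, 291.8, 39.3]
tcp_rot: [-3.141, 0.0, 1.458]
contact_force: [-0.2, 0.3, 0.6]
grip_width: 29.7
finger_force: 0.0
```

Request:
apply_moves --motion "0 0 0 0; 0 0 0 0; 0 0 0 0; 0 0 0 0; 0 0 0 0" --fingers -1

```text
time: 15.32
tool_pos: [521.2, 291.9, 39.9]
tcp_rot: [3.141, -0.0, 1.458]
contact_force: [-1.6, 0.7, 1.6]
grip_width: 10.8
finger_force: 30.0
```

Request:
apply_moves --motion "0 0.001 -0.015 0; 0 0.002 -0.015 0; 0 0.004 -0.015 0; 0 0.005 -0.014 0; 0 0.007 -0.014 0; 0 0.008 -0.013 0; 0 0 0 0; 0 0 0 0"

```text
time: 16.32
tool_pos: [546.1, 288.8, 126.8]
tcp_rot: [-3.138, 0.001, 1.458]
contact_force: [-8.8, 0.6, 2.8]
grip_width: 11.0
finger_force: 30.0
```

```bash
cat > q.py <<'E'
from p import *
import sys
R=np.array([[np.cos(np.radians(A)),np.sin(np.radians(A))],[-np.sin(np.radians(A)),np.cos(np.radians(A))]])
o=bot.get_obs()
f=R@(o["tool_pos"][:2]-O); print("tool fixture",f.round(1),o["tool_pos"][2].round(1),"force",o["contact_force"].round(1))
for n in("side","top"):
    c=bot.capture(n); W=pts(c); G=(W[...,:2]-O)@R.T; z=W[...,2]
    hsv=cv2.cvtColor(c["img"],cv2.COLOR_BGR2HSV); H,S,V=[hsv[...,i].astype(int) for i in range(3)]
    r=np.hypot(55-G[...,0],z-57); t=np.arctan2(z-57,55-G[...,0])
    red=((H<6)|(H>174))&(S>130)&(V>80)&(abs(G[...,1]+99)<12)&(r<125)&(z>70)
    pl=(V>100)&(S<60)&(G[...,1]>-80)&(G[...,1]<60)&(r>30)&(r<100)&(t>.1)&(t<1.4)
    ye=(H>18)&(H<36)&(S>70)&(V>90)&(abs(G[...,1]+88)<14)&(r<125)&(r>20)&(t>.1)
    for k,m in(("red",red),("plate",pl),("yellow",ye)):
        print(n,k,m.sum(),np.nanmedian(t[m]).round(3) if m.any() else "",np.nanpercentile(t[m],[20,80]).round(3) if m.any() else "", np.median(r[m]).round() if m.any() else "")
        if k=="plate" and m.sum()>50:
            p=np.polyfit(55-G[...,0][m],z[m],1); print("slope angle",np.arctan(p[0]).round(3), "z at hinge",p[1].round(1))
    cv2.imwrite(f"pics/{sys.argv[1]}_{n}.png",cv2.resize(c["img"][120:250,240:400],(800,600),interpolation=cv2.INTER_CUBIC))
E
python3 q.py u1
```

```text
tool fixture [-71.8  -0.5] 126.8 force [-8.8  0.6  2.8]
side red 0   
side plate 7 0.564 [0.545 0.578] 44.0
side yellow 0   
top red 7 0.868 [0.86  0.886] 112.0
top plate 11 0.611 [0.596 0.622] 97.0
top yellow 0
```

View pics/u1_side.png

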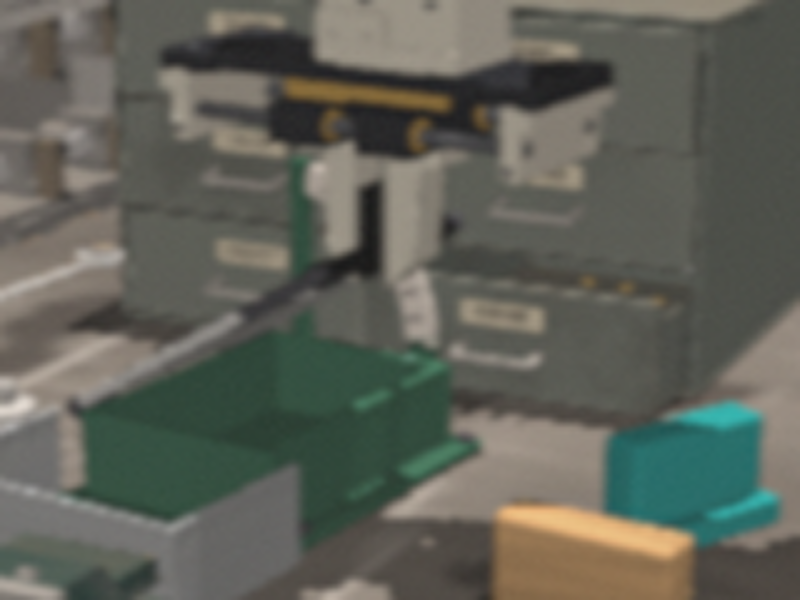

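The plate is up about 0.6, held at the bar (pixel ~(313,177)). The mark estimate is about 0.845, so I swing on to that and compare.

Request:
apply_moves --motion "0 0.005 -0.006 0; 0 0.004 -0.006 0; 0 0.005 -0.006 0; 0 0.005 -0.005 0; 0 0.005 -0.005 0; 0 0 0 0; 0 0 0 0; 0 0 0 0"

```text
time: 17.42
tool_pos: [569.6, 285.9, 155.8]
tcp_rot: [-3.138, 0.001, 1.459]
contact_force: [-11.2, -2.0, 8.8]
grip_width: 10.9
finger_force: 30.0
```

```bash
python3 q.py u2; python3 -c "
import cv2;a=cv2.imread('pics/u2_top.png')[100:500,250:650];b=cv2.imread('pics/u2_side.png')[100:500,200:600];cv2.imwrite('pics/u2.png',cv2.hconcat([a,b]))"
```

```text
tool fixture [-48.1  -0.7] 155.8 force [-11.2  -2.    8.8]
side red 19 0.829 [0.808 0.857] 111.0
side plate 8 0.808 [0.799 0.811] 89.0
side yellow 0   
top red 0   
top plate 105 0.851 [0.838 0.862] 78.0
slope angle 0.825 z at hinge 59.8
top yellow 0
```

View pics/u2.png

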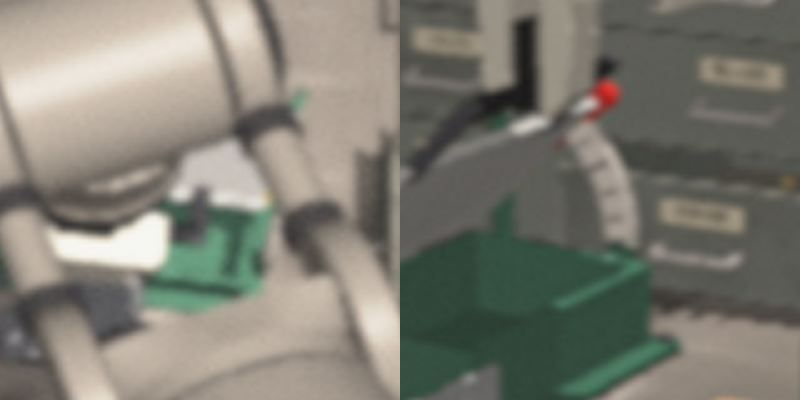

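The right half shows the plate edge-on, its upper edge nearly in line with the red mark (knob at about full-picture (325,161)). I'll make one numeric refinement, with averaged depth for the plate and an image fit for the mark.

```bash
cat > r.py <<'E'
from p import *
from scipy.optimize import minimize_scalar
th=np.radians(A); R=np.array([[np.cos(th),np.sin(th)],[-np.sin(th),np.cos(th)]])
def proj(c,f):
    f=np.atleast_2d(f); w=np.c_[O+f[:,:2]@R,f[:,2]]; T=np.linalg.inv(np.array(c["world_from_camera"]))
    K=np.array([[c["fx"],0,c["cx"]],[0,c["fy"],c["cy"]],[0,0,1.]])
    return cv2.projectPoints(w,cv2.Rodrigues(T[:3,:3])[0],T[:3,3],K,np.array(c["D"],float))[0][:,0]
def redmask(im):
    b,g,r=[im[...,i].astype(float) for i in range(3)]; return np.clip(r-np.maximum(b,g)-35,0,120)
o=bot.get_obs(); f=R@(o["tool_pos"][:2]-O); print("tool",f.round(1),o["tool_pos"][2].round(1),o["contact_force"].round(1),o["moment"].round(2))
for n in("side","top"):
    C=[bot.capture(n) for _ in range(4)]; c=C[0]
    im=cv2.imread(f"pics/{n}0.png"); w=redmask(im); q0=proj(c,[55-87*.66,-99,57+87*.75])[0]
    v,u=np.nonzero(w); k=np.hypot(u-q0[0],v-q0[1])<22; u,v=u[k],v[k]; ww=w[v,u]
    def cost(t):
        r=np.array([70,115.]); p=proj(c,np.c_[55-r*np.cos(t),[-99,-99],57+r*np.sin(t)]); d=(p[1]-p[0])/np.linalg.norm(p[1]-p[0])
        e=(np.c_[u,v]-p[0])@[-d[1],d[0]]; return (ww*e).sum()/ww.sum()
    ts=np.linspace(.6,1.1,51); e=np.array([cost(t) for t in ts]); print(n,"red px",len(u),"mark zero at",ts[np.argmin(abs(e))],"px/rad",((e[-1]-e[0])/.5).round(1))
    W=np.nanmean([pts(x) for x in C],0); G=(W[...,:2]-O)@R.T; z=W[...,2]; x=55-G[...,0]; y=G[...,1]; r=np.hypot(x,z-57); t=np.arctan2(z-57,x)
    img=np.mean([x["img"] for x in C],0); br=img.mean(-1); sat=img.max(-1)-img.min(-1)
    m=(y>-85)&(y<66)&(r>15)&(r<104)&(abs(t-.83)<.15)&(sat<30)
    if n=="side":
        for lab,mm in(("sideface",m&(abs(y-65)<4)),("other",m&(y<58))):
            if mm.sum(): print(lab,mm.sum(),"t",np.median(t[mm]).round(3),np.median(r[mm]).round(), "perp(mm) about .83",np.median(-x[mm]*-np.sin(.83)*-1+(z[mm]-57)*np.cos(.83)).round(2))
    else:
        m&=br>120
        for a in(.79,.81,.83,.85): print(a,"normal offset (want 3)",np.median(-x[m]*np.sin(a)+(z[m]-57)*np.cos(a)).round(2))
        print(m.sum(),np.median(r[m]))
E
python3 r.py
```

```text
tool [-48.2  -0.7] 155.9 [-11.8  -0.3   9.3] [-0.21  2.3  -0.13]
side red px 82 mark zero at 0.8500000000000001 px/rad 39.6
sideface 78 t 0.844 64.0 perp(mm) about .83 0.94
other 481 t 0.794 62.0 perp(mm) about .83 -2.18
top red px 50 mark zero at 0.9600000000000001 px/rad 7.6
0.79 normal offset (want 3) 4.8
0.81 normal offset (want 3) 3.18
0.83 normal offset (want 3) 1.57
0.85 normal offset (want 3) 0.02
130 81.76863527458161
```

Request:
apply_moves --motion "0 0 -0.001 0; 0 0.001 -0.001 0; 0 0 -0.001 0; 0 0 -0.001 0; 0 0 0 0; 0 0 0 0; 0 0 0 0"

```text
time: 18.8
tool_pos: [572.2, 285.6, 158.5]
tcp_rot: [-3.14, 0.001, 1.458]
contact_force: [-6.0, -0.9, 3.2]
grip_width: 10.7
finger_force: 30.0
```

```bash
python3 r.py; python3 q.py u3 | grep -E "slope|plate"
```

```text
tool [-45.5  -0.7] 158.5 [-6.  -0.9  3.2] [-0.33  1.26 -0.1 ]
side red px 82 mark zero at 0.8500000000000001 px/rad 39.6
sideface 80 t 0.869 64.0 perp(mm) about .83 2.34
other 520 t 0.817 61.0 perp(mm) about .83 -0.77
top red px 50 mark zero at 0.9600000000000001 px/rad 7.6
0.79 normal offset (want 3) 6.55
0.81 normal offset (want 3) 5.0
0.83 normal offset (want 3) 3.41
0.85 normal offset (want 3) 1.84
136 80.15285103537741
side plate 9 0.83 [0.814 0.834] 58.0
top plate 112 0.876 [0.862 0.892] 78.0
slope angle 0.846 z at hinge 60.5
```

View pics/u3_side.png

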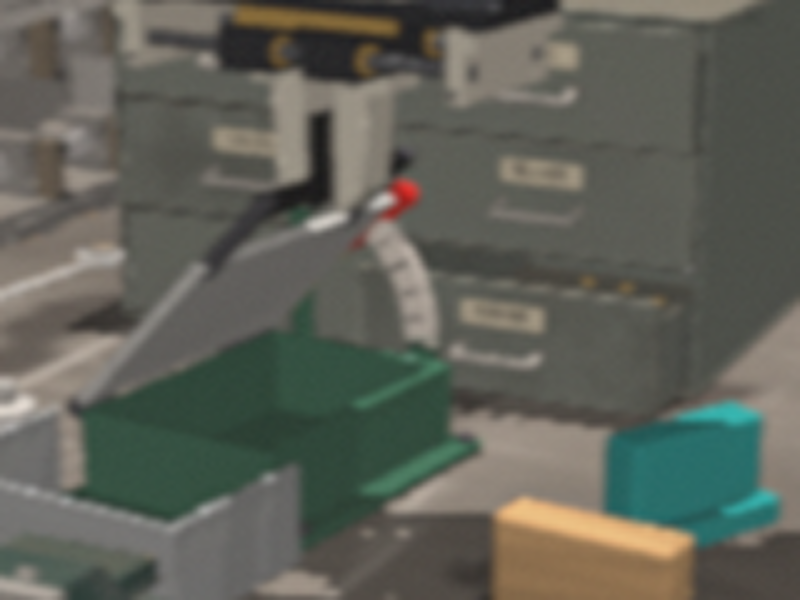

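The plate is held at the bar. Its far edge meets the red mark (knob at crop (403,192), needle end at (357,243)), and the block stands clear. I'm handing in.

```bash
python3 -c "
from plant import bot
print(bot.close_job())"
```

```text
the job is handed in; nothing more can be done
None
```

I wiped the three chips into the trough, stood the block upright on the bench clear of the fixture, and handed the job in with the gripper holding the plate at about 0.847 rad. I put the red mark at about 0.845 rad. Both figures come from camera and arm readings and are good to only about 0.02 rad.

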